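Unlock the mug press and hold its lid at the balance point

TASK

The lid stay of the mug press is missing and I am about to fit a new one. Slide the yellow transport lock fully to its end stop so that the lid is free, then take the lid by its orange bar, swing it up to upright, where it balances and falls neither way, and keep gripping the bar there, still: finish while holding it. Never let the lid tip well over to the far side, and leave the mug, the tape roll and the carton where they stand.

Things in the scene. Friction and masses are not known exactly. Their poses are not given: they have to be found in the camera images.
- press: Mug press, fixed to the bench, its place and yaw vary. Dark case 120 mm high, spanning x -80 to 80 mm and y -85 to 60 mm of its origin (at bench height), under a white lid; a deck 105 mm high, x -152 to -80 mm, carries the lock. Axes: z up, x along the lid's hinge, +y from the hinge towards the lid's bar.
- lid_hinge (a point): Middle of the lid's hinge line, at press x 0, y -80 mm, 125 mm above the bench. Axes as the press: the hinge line runs along x.
- lid: The white lid with its orange bar, one rigid part. Origin on the hinge line at its middle (the same point as lid_hinge); x along the hinge, y along the panel towards the bar, z out of the panel; it turns with the lid.
- lid_angle (a joint): Lid angle, rad: 0 shut (flat, pointing to press +y), pi/2 upright, 2.6 fallen right over to -y. White panel 160 mm (along hinge) by 142 by 10 mm, in the plane of the hinge line; with its bar 0.3 to 0.6 kg. Centre of mass in that plane: it balances at pi/2, panel vertical; below it falls shut, beyond it falls open. Almost no hinge friction. While locked it lifts only about 0.02 rad.
- lid_bar (a point): Orange round grab bar, 12 mm thick, 130 mm long, parallel to the hinge, 185 mm from it, in the lid's plane, on two thin arms 61 mm either side of its middle. Origin: its middle; x along it, axes turn with the lid. Lid shut: 125 mm above the bench, 37 mm open gap to the lid's edge, free below. Upright: on top, 310 mm above the bench. It can turn between the fingers that grip it.
- lock (a joint): Travel of the transport lock in m: it starts between 0 and 0.018 (locked) and moves along press -y to its end stop at 0.055 (fully home). Its tongue leaves the lid's keeper at about 0.034. Friction about 2 N; it stays where it is left.
- lock_grip (a point): Where to take the yellow lock grip, on its axis, 160 mm above the bench, 18 mm below its top. Upright block 20 mm (press x) by 16 mm (press y), sliding along press y. A steel tongue, top 136 mm above the bench, reaches from it over the lid's edge (6 to 30 mm in +x of the grip's axis, 40 mm long in y). Axes as the press.
- mug: Bystander: white mug, 80 mm across, 95 mm high, loose on the bench near the press. Origin at the centre of its underside. Leave it alone.
- tape_roll: Bystander: roll of brown tape lying flat, 100 mm across, 48 mm high, loose. Origin at the centre of its underside. Leave it alone.
- carton: Bystander: cardboard carton 85 by 75 by 90 mm high, loose. Origin at the centre of its underside. Leave it alone.

How it is judged (in metres and radians):
On the way, in this order (a step that is already met when the one before it is completed fails the run):
1. the transport lock is fully at its end stop, the lid still shut (value of joint lock above 0.05 m and value of joint lid_angle below 0.1 rad), for 0.1 s.
2. the lid is being lifted by its bar (value of joint lid_angle between 0.4 and 1.4 rad and contact force between the fingers and lid above 0.3 N and distance between the grasp point and lid_bar below 0.07 m).
At the end, for the whole second after the job is handed in: The lid stands within 0.1 rad (6 degrees) of upright and still (under 0.08 rad/s), its bar gripped by the fingers with more than 1 N (grasp point within 70 mm of the bar's middle) and touched by no bystander, and the lock is within 5 mm of its end stop (value of joint lid_angle between 1.471 and 1.671 rad and velocity of joint lid_angle between -0.08 and 0.08 rad/s and contact force between the fingers and lid above 1 N and height (world z) of lid_bar above 0.29 m and contact force between lid and mug below 0.1 N and contact force between lid and tape_roll below 0.1 N and contact force between lid and carton below 0.1 N and value of joint lock above 0.05 m and distance between the grasp point and lid_bar below 0.07 m); the arm keeps its last pose, push and grip.
It fails at once if the lid tipped well over to the far side (more than 0.4 rad past upright) (value of joint lid_angle above 1.97 rad).
It fails at once if the mug was moved more than 30 mm (distance of mug from where it was at the start of the episode above 0.03 m).
It fails at once if the tape roll was moved more than 30 mm (distance of tape_roll from where it was at the start of the episode above 0.03 m).
It fails at once if the carton was moved more than 30 mm (distance of carton from where it was at the start of the episode above 0.03 m).
It also fails if it takes over 50 s, if anything falls off the work surface, if the arm or the gripper's body presses on something with over 40 N, if the wrist force passes 120 N, or if a joint passes its speed limit or range.

ROBOT

A 6-joint arm with a two-finger parallel gripper is mounted at the origin on the work surface. World frame = base frame: x ahead of the robot, y to its left, z up, the work surface at z = 0. Lengths are in m, angles in degrees, forces in N, time in s.
With the tool pointing down it reaches from about 0.35 to 0.875 m from the base axis. Payload 4.2 kg.
Tool frame: the origin (TCP) lies at the very end of the fingers, on their centre line; the grasp point (between the pads) lies r.pinch_z behind it (r.pinch_z is the distance from the TCP to the grasp point, in m); y points along the fingers, z is the direction in which the jaws open and shut, and the axes are right-handed (so a half turn about y gives the same grasp; the last joint's range is limited). The gripper opens to 87 mm and grips with 3 to 60 N. Pads are 19 mm wide; open, the fingers measure 117 mm over their backs; the gripper's body (75 mm by 190 mm) begins 51 mm behind the grasp point.
Start: joints at [84.66, 22.042, 0.453, 0, -68.411, -14.817], TCP at [0.215, 0.587, 0.184] pointing down, gripper open.
Joint ranges: [-179.83, 179.83], [-69.29, 118.12], [-61.27, 80.66], [-181.25, 117.63], [-171.15, -9.14], [-177.46, 177.46]. Speed limits (degrees/s): [159.86, 159.86, 180, 180, 180, 180].

INTERFACE

Orientations are given as a 3x3 rotation matrix whose columns are the frame's x, y, z axes.
In Python, from station import sense, capture, camera_params, r gives the robot as it stands.
- The arm moves only by the tool move_arm, never from a script. Its argument "increments" is text: rows parted by semicolons, each of 7 numbers parted by spaces: the closure, from -1 (fully open) to 1 (shut), so that 0 is half open, then the shift along the tool's x, y, z in m, then the turn, a rotation vector about the tool's x, y, z in rad. In form: hand x y z wx wy wz; .... A call has 1 to 8 rows; each row is the pose to reach, as a shift and turn from the pose commanded when the call began, along the tool's axes at that moment; what a row does not reach only later rows make up. A row lasts 1/10 s, in which the tool goes at most 50 mm and 8.59 degrees, less where a joint would pass 70% of its speed; a pose out of reach is approached as far as the arm can. A call with a gripper value outside its range is refused whole. The fingers move at their own pace and stop on an object; the grip force is fixed at half the most. Time passes only in rows, so rows that repeat a pose let the fingers close. It gives the time, the measured TCP pose, the force and the opening at its end, in the units of the state.
- sense(): the state, without advancing time (a new reading comes with each control period).
- capture(name): name is "scene" or "top" or "wrist"; returns (picture, depth): 384x512x3 uint8, red, green, blue; 384x512 float32, m along the optical axis (not along the pixel's ray), 0 where there is no reading.
- camera_params(name): a dict with "fx", "fy", "cx", "cy" (pixels), "xyz" and "orientation" of the camera in the world. Camera axes: x right, y down, z forward; pixel columns grow to the right and rows downward; lengths in m; the calibration is good to about 2 mm. A picture is of the moment at which its call begins: read the wrist's pose just before it. camera_params takes no time and is no camera call; for the wrist camera it gives the pose at the moment of the call.
- r.finish_job(): hands the job in, once; it reports no verdict.
The state is a dict: "time_s": time; "joints": joint angles; "joint_velocities": joint speeds; "effort": joint torques, N m; "tcp_pos": TCP position; "ee_rot": TCP orientation; "wrist_force": force on the tool from outside, world axes, zero at the start; "moment": the same for the moment, N m; "gripper_width": opening from 0.0 (shut) to 1.0 (fully open).
Only numpy, scipy, OpenCV 4.12 (cv2) and the standard library are available. Lean on these libraries where they do the work, as an engineer would, in place of code of your own. Each camera call takes 0.05 s, during which the arm holds its last target.

## Working session

There is one attempt and no reset: what is moved stays moved. The work goes in short steps, Python scripts to look and compute and a tool call to move; the robot and the scene stay as the last step left them, time stands still between calls to the robot, and variables do not carry over. Pictures are saved under pics/ and viewed, and the job is handed in when it is done.

Besides the shell and the picture viewer there is one more tool, called after "Call:" as name(argument=value, ...), one argument or row to a line, values as JSON. move_arm: Moves the arm, as the interface text tells. Its arguments: {"type":"object","properties":{"increments":{"type":"string"}},"required":["increments"]}

```bash
ls; mkdir -p pics; python3 - <<'E'
from station import sense, capture, camera_params, r
import cv2,numpy as np
s=sense();print(s, r.pinch_z)
for n in("scene","top"):
    p,d=capture(n);c=camera_params(n);print(n,c)
    cv2.imwrite(f"pics/{n}0.png",p[:,:,::-1]);np.savez(f"{n}0.npz",p=p,d=d,K=[c[k] for k in("fx","fy","cx","cy")],xyz=c["xyz"],R=c["orientation"])
E
```

```text
pics
{'time_s': 0.0, 'joints': array([ 8.46607459e+01,  2.20917104e+01,  3.80452434e-01, -2.76065015e-02,
       -6.84108074e+01, -1.48160579e+01]), 'joint_velocities': array([ 0.03482739, -0.06833976, -0.08985777,  0.05605223, -0.00086189,
       -0.0206033 ]), 'effort': array([-7.75212866e-04, -3.90666282e+01,  1.87402028e+01,  4.21972767e+00,
        1.09022402e-02, -1.94637232e-04]), 'tcp_pos': array([0.21511637, 0.58609322, 0.18295787]), 'ee_rot': array([[-9.38700823e-01, -6.44318100e-04, -3.44732286e-01],
       [ 3.44732870e-01, -2.07946721e-03, -9.38698527e-01],
       [-1.12039033e-04, -9.99997630e-01,  2.17411521e-03]]), 'wrist_force': array([-0.5110185, -0.3470371,  0.3500304]), 'moment': array([-0.00884791, -0.01798146,  0.03157074]), 'gripper_width': 1.0033017054866844} 0.0187
scene {'fx': 483.7450872317875, 'fy': 483.7450872317875, 'cx': 255.0519929968525, 'cy': 187.97897657520465, 'xyz': array([1.21043833, 0.38059916, 1.04458519]), 'orientation': array([[-0.49474142,  0.68596723, -0.53355401],
       [ 0.86890748,  0.3797279 , -0.31750042],
       [-0.01518954, -0.62068968, -0.78390918]])}
top {'fx': 411.8893074645072, 'fy': 411.8893074645072, 'cx': 255.76690851179637, 'cy': 186.26048139651832, 'xyz': array([0.47052732, 0.03663719, 1.15195505]), 'orientation': array([[ 0.02657181, -0.9901758 ,  0.13728009],
       [-0.99939891, -0.02937233, -0.01841441],
       [ 0.02226574, -0.13670827, -0.99036109]])}
```

View pics/scene0.png

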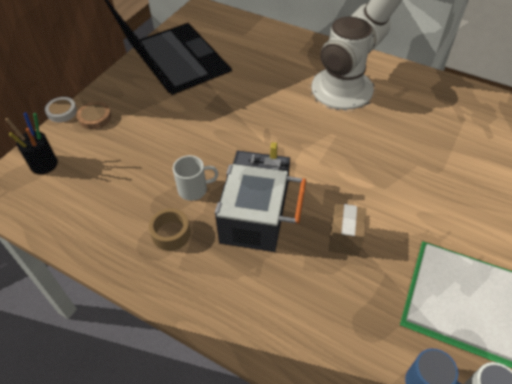

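View pics/top0.png

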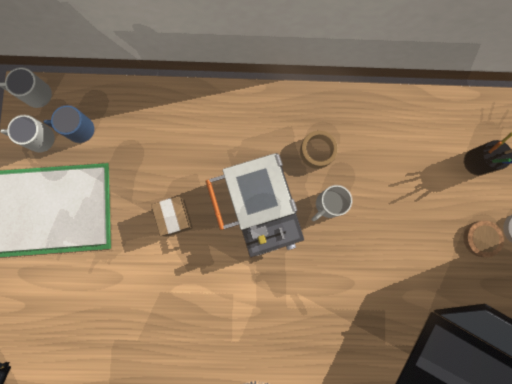

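The scene view shows the press at about (255,205), with the orange bar at (300,200), the yellow grip at (273,148), the mug at (190,178), the tape at (170,230) and the carton at (348,228). In the top view the bar is at (216,203), the lock at (262,239), the mug at (335,202), the tape at (318,149) and the carton at (172,215).

```bash
cat > h.py <<'E'
import numpy as np,cv2
def pts(f):
    z=np.load(f);p,d=z["p"],z["d"];fx,fy,cx,cy=z["K"]
    v,u=np.mgrid[:d.shape[0],:d.shape[1]]
    P=np.stack([(u-cx)/fx*d,(v-cy)/fy*d,d],-1)@z["R"].T+z["xyz"]
    return p,d,P,cv2.cvtColor(p,cv2.COLOR_RGB2HSV)
E
python3 - <<'E'
from h import *
np.set_printoptions(precision=4,suppress=True)
for n in("scene","top"):
    p,d,P,h=pts(n+"0.npz");H,S,V=h[...,0],h[...,1],h[...,2]
    X=P[...,0];Y=P[...,1];Z=P[...,2]
    reg=(X>.3)&(X<.8)&(abs(Y)<.3)
    bar=reg&(Z>.1)&(H<14)&(S>170)&(V>100)
    yel=reg&(Z>.11)&(H>18)&(H<35)&(S>130)
    for nm,m in(("bar",bar),("yel",yel)):
        Q=P[m];print(n,nm,len(Q));
        if len(Q)<5: continue
        print(" med",np.median(Q,0),"min",Q.min(0),"max",Q.max(0))
        c,(w,hh),a=cv2.minAreaRect(Q[:,:2].astype(np.float32));print(" rect",c,w,hh,a)
        vv,uu=np.where(m);print(" px",uu.min(),uu.max(),vv.min(),vv.max())
        if nm=="bar":
            q=Q[:,:2]-Q[:,:2].mean(0);print(" dir",np.linalg.svd(q,full_matrices=False)[2][0])
    w=reg&(Z>.118)&(Z<.14)&(S<40)&(V>150)
    print(n,"lid",cv2.minAreaRect(P[w][:,:2].astype(np.float32)),np.median(P[w],0))
    top=reg&(Z>.03)
    k,l,st,ce=cv2.connectedComponentsWithStats(top.astype(np.uint8))
    for i in range(1,k):
        if st[i,4]>60:
            Q=P[l==i];print(" comp",st[i],Q.min(0),Q.max(0))
E
```

```text
scene bar 159
 med [0.5697 0.1218 0.1312] min [0.5108 0.0992 0.126 ] max [0.625  0.1439 0.1354]
 rect (0.568413496017456, 0.12096507847309113) 0.12043704092502594 0.009565312415361404 19.358253479003906
 px 296 304 180 221
 dir [0.9433 0.332 ]
scene yel 91
 med [0.4862 0.0042 0.1674] min [ 0.4719 -0.0064  0.1391] max [0.4903 0.0126 0.182 ]
 rect (0.4809224307537079, 0.002579263411462307) 0.01957162469625473 0.01290307380259037 28.246810913085938
 px 271 276 142 157
scene lid ((0.5984935760498047, 0.02287060022354126), (0.1601482778787613, 0.1740674376487732), 19.270872116088867) [0.6158 0.0118 0.1309]
 comp [ 215  142   92  105 6020] [ 0.4346 -0.1049  0.0302] [0.7012 0.1459 0.182 ]
 comp [ 173  155   46   40 1051] [ 0.5355 -0.2326  0.03  ] [ 0.6266 -0.1343  0.101 ]
 comp [ 330  203   37   47 1395] [0.4833 0.1894 0.0301] [0.5866 0.2862 0.0965]
 comp [149 208  41  37 712] [ 0.6856 -0.2066  0.03  ] [ 0.7856 -0.1049  0.054 ]
top bar 105
 med [0.5571 0.1172 0.1303] min [0.5057 0.0984 0.1244] max [0.6215 0.14   0.1355]
 rect (0.5640479922294617, 0.11878250539302826) 0.12230216711759567 0.008342458866536617 18.813026428222656
 px 207 222 181 228
 dir [-0.9456 -0.3252]
top yel 48
 med [0.4799 0.0027 0.1774] min [ 0.4716 -0.0067  0.1663] max [0.4881 0.0099 0.1813]
 rect (0.4803907871246338, 0.0019640102982521057) 0.016362298280000687 0.015663474798202515 15.358283042907715
 px 258 265 236 243
top lid ((0.5843645334243774, 0.021713681519031525), (0.1853705197572708, 0.1845128983259201), 18.719282150268555) [0.6008 0.0057 0.1296]
 comp [301 131  37  36 526] [ 0.4705 -0.2048  0.0301] [0.7842 0.0366 1.152 ]
 comp [ 205  154   99  103 5758] [ 0.4386 -0.1066  0.069 ] [0.6978 0.1452 1.152 ]
 comp [311 185  41  36 492] [ 0.4705 -0.2315  0.0301] [0.627  0.0366 1.152 ]
 comp [ 151  196   40   41 1102] [0.4705 0.0366 0.0303] [0.5867 0.2846 1.152 ]
```

```bash
cat >> h.py <<'E'
from scipy.spatial.transform import Rotation as Ro
PX=np.array([.945,.327,0]);PX/=np.linalg.norm(PX);PY=np.array([-PX[1],PX[0],0])
BAR=np.array([.566,.1198,.125]);HIN=BAR-.185*PY;ORG=HIN+.08*PY
RT=np.column_stack([np.cross([0,0,-1.],-PY),[0,0,-1.],-PY])  # x=y cross z
def delta(p,R=RT):
    from station import sense
    s=sense();R0=s["ee_rot"]
    np.set_printoptions(precision=4,suppress=True)
    print("t",s["time_s"],"tcp",s["tcp_pos"],"J",s["joints"],"F",s["wrist_force"],"w",s["gripper_width"])
    print("shift",R0.T@(np.array(p)-s["tcp_pos"]),"rot",Ro.from_matrix(R0.T@R).as_rotvec())
E
python3 -c "
from h import *
print(RT,np.linalg.det(RT),HIN,ORG)
delta([.4805,.0025,.26])"
```

```text
[[-0.94502174  0.          0.32700752]
 [-0.32700752  0.         -0.94502174]
 [-0.         -1.         -0.        ]] 1.0 [ 0.62649639 -0.05502902  0.125     ] [0.60033579 0.02057272 0.125     ]
t 0.1 tcp [0.2151 0.5861 0.1831] J [ 84.6604  22.0873   0.387   -0.0257 -68.4107 -14.8162] F [ 0.3439  0.0457 -0.3851] w 0.9997395488728444
shift [-0.4503 -0.076   0.4565] rot [-0.0019 -0.6851  0.0006]
```

Call:
move_arm(
  increments="-1 0 -0.05 0 0 0 0; -1 0 -0.08 0 0 0 0; -1 -0.04 -0.08 0.03 0 -0.1 0; -1 -0.07 -0.08 0.06 0 -0.2 0; -1 -0.10 -0.08 0.09 0 -0.3 0; -1 -0.13 -0.08 0.12 0 -0.4 0; -1 -0.16 -0.08 0.15 0 -0.5 0; -1 -0.19 -0.08 0.18 0 -0.6 0",
)

```text
time_s: 0.9
tcp_pos: [0.3318, 0.3503, 0.2637]
ee_rot: [[-0.968, -0.0, 0.25], [-0.25, -0.001, -0.968], [0.001, -1.0, 0.0]]
wrist_force: [1.4, -0.3, -0.3]
gripper_width: 1.001
```

```bash
python3 -c "
from h import *
delta([.4805,.0025,.26])"
```

```text
t 0.9 tcp [0.3318 0.3503 0.2637] J [ 65.8838   5.0446 -10.7228  -0.0107 -74.2722  38.5989] F [ 1.3901 -0.3038 -0.3117] w 1.0006833436237628
shift [-0.057   0.0038  0.374 ] rot [-0.0004 -0.0804  0.0006]
```

Call:
move_arm(
  increments="-1 -0.007 0 0.047 0 -0.02 0; -1 -0.015 0 0.094 0 -0.04 0; -1 -0.022 0 0.14 0 -0.06 0; -1 -0.03 0.003 0.188 0 -0.08 0; -1 -0.037 0.003 0.235 0 -0.08 0; -1 -0.044 0.003 0.28 0 -0.08 0; -1 -0.052 0.003 0.327 0 -0.08 0; -1 -0.057 0.003 0.37 0 -0.08 0",
)

```text
time_s: 1.7
tcp_pos: [0.4781, 0.0055, 0.2608]
ee_rot: [[-0.947, -0.0, 0.322], [-0.322, 0.0, -0.947], [0.0, -1.0, -0.0]]
wrist_force: [0.2, -0.2, -1.0]
gripper_width: 0.997
```

```bash
python3 -c "
from h import *
from station import *
c=camera_params('wrist');
delta([.4805,.0025,.141])
p,d=capture('wrist');cv2.imwrite('pics/w1.png',p[:,:,::-1])
np.savez('w1.npz',p=p,d=d,K=[c[k] for k in('fx','fy','cx','cy')],xyz=c['xyz'],R=c['orientation'])
p,d,P,h=pts('w1.npz');H,S,V=h[...,0],h[...,1],h[...,2]
m=(H>18)&(H<35)&(S>130)&(P[...,2]>.11)&(P[...,2]<.2);Q=P[m];print(len(Q),np.median(Q,0),Q.min(0),Q.max(0))
T=Q[Q[:,2]>.17];print(cv2.minAreaRect(T[:,:2].astype(np.float32)))
"
```

```text
t 1.7 tcp [0.4781 0.0055 0.2608] J [ 20.1829   4.646  -11.5791  -0.0078 -73.7928  88.5996] F [ 0.2357 -0.1701 -1.015 ] w 0.9972251596167138
shift [-0.0013  0.1198  0.0037] rot [ 0.0001 -0.0054  0.0003]
262 [0.4862 0.0007 0.1775] [ 0.4729 -0.0078  0.1372] [0.492  0.0106 0.1797]
((0.4819447100162506, 0.0003557521849870682), (0.019072014838457108, 0.011274092830717564), 19.38576316833496)
```

View pics/w1.png

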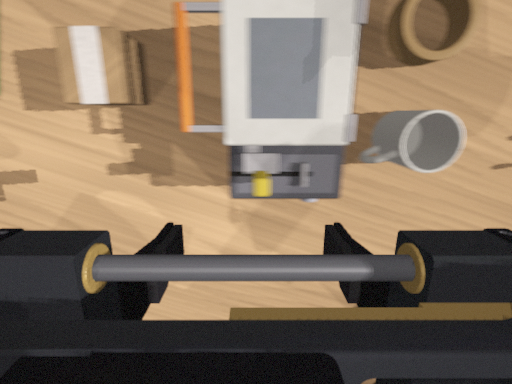

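The wrist view shows the lock grip at (262,183) and a grey end-stop post at (305,172). I need the post's height, because a finger could get between it and the grip.

```bash
python3 -c "
from h import *
np.set_printoptions(precision=3,suppress=True,linewidth=200)
p,d,P,h=pts('w1.npz')
Q=P-ORG
x=Q@PX;y=Q@PY
print('z');print(P[150:200:3,228:345:5,2])
m=(x<-.085)&(x>-.15)&(P[...,2]>.112)&(P[...,2]<.25)
b=m&(y<0);print(b.sum(),x[b].min(),x[b].max(),y[b].min(),y[b].max(),P[b][:,2].max())
g=m&(P[...,2]>.15);print(x[g].min(),x[g].max(),y[g].min(),y[g].max())
z=cv2.resize(p[140:205,220:350],None,fx=5,fy=5,interpolation=cv2.INTER_CUBIC);cv2.imwrite('pics/w1z.png',z[:,:,::-1])
"
```

```text
z
[[ 0.105  0.105  0.106  0.129  0.128  0.128  0.104  0.106  0.105  0.104  0.105  0.105  0.105  0.105  0.105  0.106  0.106  0.104  0.105  0.105  0.106  0.105  0.103 -0.   ]
 [ 0.105  0.105  0.105  0.132  0.132  0.132  0.132  0.134  0.132  0.133  0.104  0.105  0.105  0.105  0.105  0.104  0.105  0.105  0.105  0.105  0.105  0.105  0.106  0.001]
 [ 0.105  0.106  0.106  0.136  0.136  0.136  0.136  0.137  0.136  0.136  0.105  0.105  0.107  0.107  0.104  0.106  0.108  0.106  0.105  0.107  0.105  0.106  0.106 -0.001]
 [ 0.106  0.106  0.107  0.137  0.136  0.136  0.136  0.135  0.136  0.136  0.107  0.106  0.106  0.108  0.106  0.105  0.107  0.105  0.105  0.107  0.107  0.106  0.105  0.   ]
 [ 0.107  0.105  0.105  0.135  0.137  0.136  0.135  0.136  0.135  0.136  0.105  0.105  0.107  0.107  0.106  0.104  0.106  0.106  0.107  0.105  0.106  0.106  0.104  0.001]
 [ 0.106  0.105  0.106  0.137  0.137  0.137  0.135  0.135  0.135  0.136  0.106  0.107  0.106  0.105  0.106  0.117  0.107  0.107  0.106  0.107  0.106  0.104  0.105 -0.001]
 [ 0.105  0.105  0.106  0.137  0.135  0.136  0.136  0.136  0.136  0.137 
[... 1302 characters left out ...]
05  0.106  0.106  0.106  0.106  0.179  0.178  0.179  0.106  0.105  0.106  0.106  0.106  0.108  0.106  0.106  0.105  0.104  0.105  0.105  0.106  0.104  0.     0.   ]
 [ 0.106  0.106  0.105  0.103  0.105  0.178  0.177  0.179  0.104  0.105  0.105  0.105  0.105  0.105  0.105  0.106  0.105  0.107  0.106  0.103  0.106  0.106 -0.001 -0.002]
 [ 0.104  0.106  0.104  0.105  0.106  0.105  0.103  0.104  0.105  0.104  0.104  0.105  0.104  0.104  0.106  0.104  0.104  0.104  0.104  0.104  0.105  0.104  0.001 -0.001]]
132 -0.13443097733823964 -0.10468868729796069 -0.035942995977674363 -0.029666826409588686 0.11889590437182507
-0.12804698491284222 -0.1089031960347283 0.013339261837105402 0.028557744617619504
```

View pics/w1z.png

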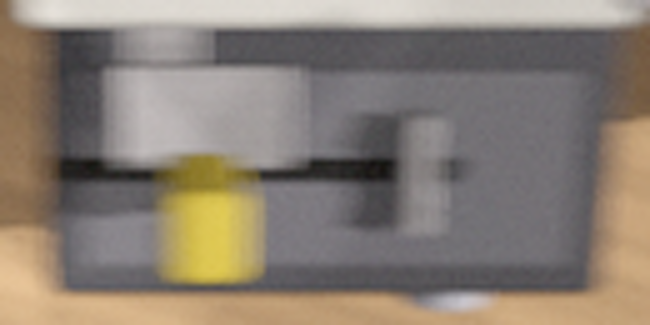

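```bash
python3 -c "
from h import *
delta([.4815,.0016,.1415])"
```

```text
t 1.75 tcp [0.4793 0.0013 0.2605] J [ 19.7169   4.802  -11.4933   0.1192 -73.8097  88.7466] F [ 2.3002 -2.4222  1.0726] w 1.0003968249243473
shift [-0.0024  0.119   0.0002] rot [-0.002  -0.0103  0.0018]
```

Call:
move_arm(
  increments="-1 -0.002 0.04 0 0 -0.008 0; -1 -0.002 0.08 0 0 -0.008 0; -1 -0.002 0.1 0 0 -0.008 0; -1 -0.002 0.118 0 0 -0.008 0; -1 -0.002 0.119 0 0 -0.008 0",
)

```text
time_s: 2.25
tcp_pos: [0.4774, 0.0077, 0.1393]
ee_rot: [[-0.944, -0.006, 0.329], [-0.329, -0.002, -0.944], [0.007, -1.0, -0.001]]
wrist_force: [-0.3, -0.8, -0.5]
gripper_width: 1.003
```

```bash
python3 -c "
from h import *
delta([.4815,.0016,.1415])"
```

```text
t 2.25 tcp [0.4774 0.0077 0.1393] J [ 20.4408  10.2151 -23.1716  -0.0561 -56.9896  88.8136] F [-0.327  -0.7511 -0.533 ] w 1.0030835187154175
shift [-0.0019 -0.0022  0.0071] rot [0.0007 0.0024 0.0066]
```

Call:
move_arm(
  increments="-1 -0.002 -0.002 0.004 0 0 0; -1 -0.002 -0.002 0.004 0 0 0; -1 -0.002 -0.002 0.004 0 0 0",
)

```text
time_s: 2.55
tcp_pos: [0.4838, 0.0053, 0.1453]
ee_rot: [[-0.944, 0.002, 0.33], [-0.33, 0.001, -0.944], [-0.003, -1.0, 0.0]]
wrist_force: [0.0, -0.0, 0.6]
gripper_width: 1.001
```

```bash
python3 -c "
from h import *
delta([.4815,.0016,.1415])"
```

```text
t 2.55 tcp [0.4838 0.0053 0.1453] J [ 19.919   10.1857 -22.2734   0.0083 -57.3936  89.3328] F [ 0.0226 -0.0392  0.6472] w 1.0005727909120632
shift [0.0034 0.0038 0.0027] rot [-0.0001  0.0029 -0.0026]
```

Call:
move_arm(
  increments="-1 0.002 0.002 0.002 0 0 0; -1 0.002 0.002 0.002 0 0 0; 1 0.002 0.002 0.002 0 0 0; 1 0.002 0.002 0.002 0 0 0; 1 0.002 0.002 0.002 0 0 0; 1 0.002 0.002 0.002 0 0 0; 1 0.002 0.002 0.002 0 0 0; 1 0.002 0.002 0.002 0 0 0",
)

```text
time_s: 3.35
tcp_pos: [0.4817, 0.0026, 0.142]
ee_rot: [[-0.944, -0.0, 0.33], [-0.33, -0.0, -0.944], [0.0, -1.0, 0.0]]
wrist_force: [0.2, 0.2, -0.4]
gripper_width: 0.538
```

```bash
python3 -c "
from h import *
delta([.4815,.0016,.1415])"
```

```text
t 3.35 tcp [0.4817 0.0026 0.142 ] J [ 19.6842  10.2506 -22.7108   0.0007 -57.0406  89.5783] F [ 0.1593  0.1813 -0.3769] w 0.5383122932778
shift [0.0005 0.0005 0.0009] rot [-0.      0.0031  0.    ]
```

Call:
move_arm(
  increments="1 0 0 0 0 0 0; 1 0 0 0 0 0 0; 1 0 0 0 0 0 0; 1 0 0 0 0 0 0; 1 0 0 0 0 0 0; 1 0 0 0 0 0 0; 1 0 0 0 0 0 0",
)

```text
time_s: 4.05
tcp_pos: [0.4817, 0.0026, 0.1421]
ee_rot: [[-0.944, 0.0, 0.33], [-0.33, -0.0, -0.944], [-0.0, -1.0, 0.0]]
wrist_force: [1.4, -1.1, -0.6]
gripper_width: 0.014
```

The jaws shut to 1 mm, so nothing is between them. I'll look again.

```bash
python3 -c "
from h import *
from station import *
for n in ('wrist','scene','top'):
  c=camera_params(n)
  p,d=capture(n);cv2.imwrite('pics/%s2.png'%n,p[:,:,::-1])
  np.savez('%s2.npz'%n,p=p,d=d,K=[c[k] for k in('fx','fy','cx','cy')],xyz=c['xyz'],R=c['orientation'])
  p,d,P,h=pts('%s2.npz'%n);H,S,V=h[...,0],h[...,1],h[...,2]
  m=(H>18)&(H<35)&(S>130)&(P[...,2]>.11)&(P[...,2]<.2);Q=P[m];print(n,len(Q));
  if len(Q): print(np.median(Q,0),Q.min(0),Q.max(0))
s=cv2.imread('pics/scene2.png')[110:230,200:340];t=cv2.imread('pics/top2.png')[170:290,180:340]
cv2.imwrite('pics/s2z.png',cv2.resize(s,None,fx=4,fy=4,interpolation=cv2.INTER_CUBIC))
cv2.imwrite('pics/t2z.png',cv2.resize(t,None,fx=4,fy=4,interpolation=cv2.INTER_CUBIC))
delta([.4815,.0016,.1415])"
```

```text
wrist 492
[0.49012972 0.00464799 0.16274498] [ 0.47254243 -0.00270633  0.13637514] [0.49483056 0.01259328 0.19893534]
scene 117
[4.89464973e-01 1.03480622e-04 1.54388247e-01] [ 0.48065081 -0.62276976  0.11310846] [0.76074815 0.01234876 0.18410235]
top 35
[ 0.75432296 -0.61736362  0.14654421] [ 0.74305867 -0.62049944  0.11092649] [ 0.76238829 -0.6133541   0.16244424]
t 4.2 tcp [0.4817 0.0026 0.1421] J [ 19.6816  10.2465 -22.7112  -0.0007 -57.0403  89.5834] F [-0.5967  0.5561 -0.5231] w 0.006305573244571162
shift [0.0005 0.0006 0.0009] rot [ 0.      0.0031 -0.    ]
```

View pics/wrist2.png

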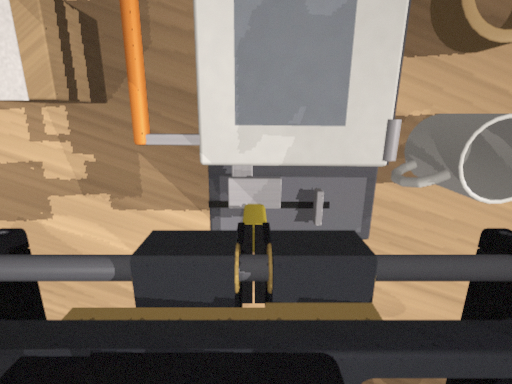

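View pics/s2z.png

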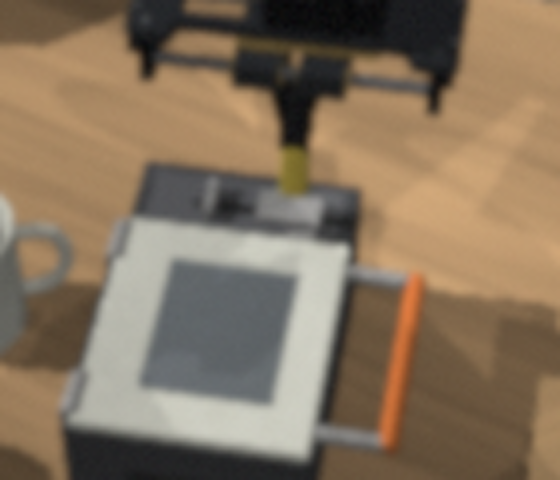

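View pics/t2z.png

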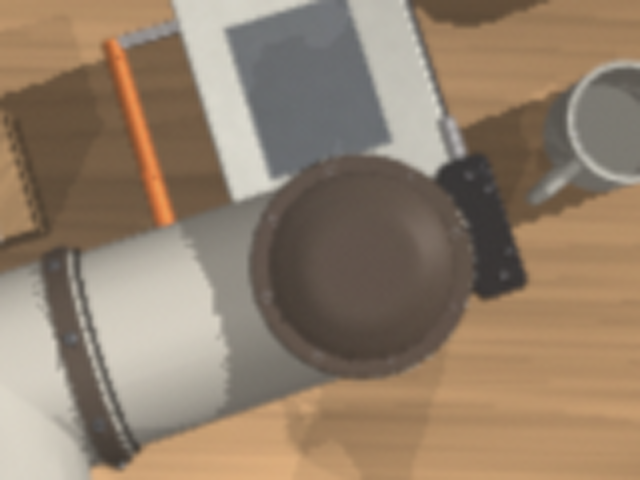

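```bash
python3 -c "
import cv2,numpy as np
from h import *
s=cv2.imread('pics/wrist2.png')[150:310,190:330]
cv2.imwrite('pics/w2z.png',cv2.resize(s,None,fx=4.2,fy=3.7,interpolation=cv2.INTER_CUBIC))
np.set_printoptions(precision=3,suppress=True,linewidth=200)
p,d,P,h=pts('wrist2.npz')
Q=P-ORG
print(P[200:300:5,236:276:4,2]);print((Q@PX)[200:300:5,236:276:4]);print((Q@PY)[200:300:5,236:276:4])
"
```

```text
[[0.137 0.136 0.135 0.136 0.136 0.136 0.136 0.135 0.135 0.136]
 [0.135 0.135 0.137 0.139 0.139 0.138 0.139 0.137 0.135 0.135]
 [0.106 0.106 0.143 0.15  0.15  0.151 0.15  0.148 0.107 0.106]
 [0.106 0.105 0.157 0.16  0.16  0.161 0.161 0.158 0.106 0.105]
 [0.106 0.106 0.168 0.17  0.169 0.17  0.169 0.168 0.106 0.106]
 [0.106 0.185 0.185 0.181 0.18  0.181 0.181 0.185 0.185 0.105]
 [0.106 0.192 0.192 0.189 0.188 0.188 0.188 0.193 0.192 0.105]
 [0.26  0.199 0.196 0.196 0.196 0.196 0.196 0.199 0.2   0.258]
 [0.263 0.207 0.202 0.203 0.202 0.202 0.203 0.205 0.206 0.262]
 [0.262 0.212 0.208 0.208 0.206 0.208 0.208 0.208 0.264 0.267]
 [0.267 0.258 0.215 0.214 0.204 0.213 0.215 0.214 0.265 0.269]
 [0.268 0.263 0.264 0.264 0.264 0.264 0.264 0.263 0.266 0.269]
 [0.269 0.266 0.266 0.266 0.266 0.266 0.266 0.267 0.265 0.268]
 [0.27  0.268 0.267 0.267 0.267 0.267 0.267 0.267 0.267 0.27 ]
 [0.271 0.343 0.267 0.269 0.268 0.343 0.268 0.268 0.268 0.27 ]
 [0.272 0.269 0.268 0.267 0.268 0.268 0.268 0.268 0.269 0.27 ]
 [0.272 0.269 0.268 0.267 0.267 0.267 0.268 0.267 0.268 0.271]
 [0.272 0.246 0.23  0.231 0.2
[... 2182 characters left out ...]
0.016]
 [0.027 0.029 0.027 0.025 0.023 0.02  0.018 0.016 0.017 0.016]
 [0.027 0.026 0.026 0.025 0.023 0.021 0.019 0.017 0.017 0.017]
 [0.027 0.026 0.025 0.024 0.022 0.021 0.02  0.019 0.018 0.017]
 [0.027 0.026 0.025 0.023 0.022 0.021 0.02  0.019 0.017 0.016]
 [0.027 0.026 0.025 0.023 0.022 0.021 0.02  0.019 0.018 0.017]
 [0.027 0.022 0.025 0.023 0.022 0.022 0.02  0.019 0.018 0.017]
 [0.027 0.026 0.025 0.023 0.022 0.021 0.02  0.019 0.018 0.017]
 [0.027 0.026 0.025 0.023 0.022 0.021 0.02  0.019 0.017 0.017]
 [0.027 0.027 0.026 0.024 0.022 0.021 0.019 0.017 0.017 0.017]
 [0.027 0.027 0.026 0.024 0.022 0.021 0.019 0.017 0.017 0.017]
 [0.027 0.027 0.026 0.024 0.022 0.021 0.019 0.017 0.017 0.016]]
```

View pics/w2z.png

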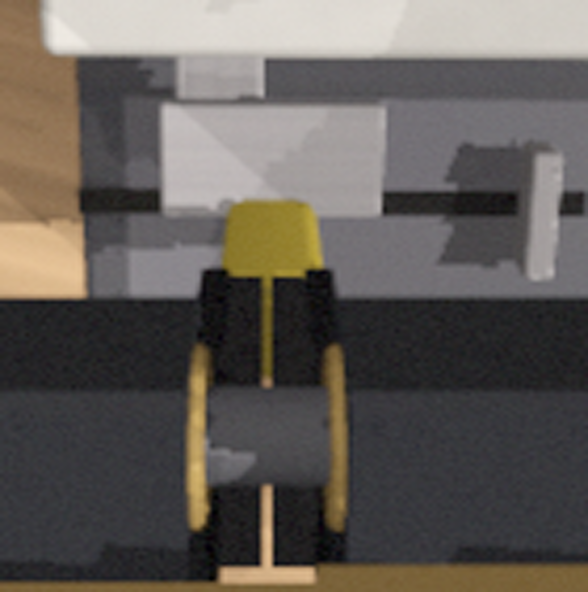

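```bash
python3 -c "
from h import *
np.set_printoptions(precision=3,suppress=True,linewidth=200)
p,d,P,h=pts('w1.npz');z=np.load('w1.npz');print(z['xyz'],z['R'],z['K'])
Q=P-ORG
for c in (165,172,178,328,335,342): print(c,[(np.round(P[r,c,2],3),np.round((Q@PX)[r,c],3),np.round((Q@PY)[r,c],3)) for r in range(225,300,10)])
p,d,P,h=pts('scene2.npz');Q=P-ORG
blk=(h[...,2]<70)&(abs(Q@PX+.118)<.03)&(abs(Q@PY-.022)<.03)&(P[...,2]>.11)
zz=P[blk][:,2];print(blk.sum(),zz.min(),np.sort(zz)[:20]); vv,uu=np.where(blk);print(uu.min(),uu.max(),vv.min(),vv.max())
print([(v,h[v,273].tolist(),P[v,273].round(3).tolist()) for v in range(132,164,2)])
z=np.load('wrist2.npz');print(z['xyz'])
"
```

```text
[0.55  0.03  0.461] [[ 0.321 -0.911 -0.26 ]
 [-0.947 -0.31  -0.086]
 [-0.002  0.274 -0.962]] [285.465 285.465 253.15  194.035]
165 [(np.float64(0.0), np.float64(-0.231), np.float64(0.18)), (np.float64(0.318), np.float64(-0.109), np.float64(0.074)), (np.float64(0.327), np.float64(-0.11), np.float64(0.071)), (np.float64(0.381), np.float64(-0.087), np.float64(0.053)), (np.float64(0.386), np.float64(-0.088), np.float64(0.052)), (np.float64(0.387), np.float64(-0.091), np.float64(0.052)), (np.float64(0.338), np.float64(-0.126), np.float64(0.069)), (np.float64(0.0), np.float64(-0.371), np.float64(0.193))]
172 [(np.float64(0.304), np.float64(-0.109), np.float64(0.074)), (np.float64(0.315), np.float64(-0.11), np.float64(0.071)), (np.float64(0.323), np.float64(-0.112), np.float64(0.069)), (np.float64(0.381), np.float64(-0.087), np.float64(0.051)), (np.float64(0.387), np.float64(-0.087), np.float64(0.049)), (np.float64(0.386), np.float64(-0.091), np.float64(0.05)), (np.float64(0.001), np.float64(-0.349), np.float64(0.177)), (np.float64(0.001), np.float64(-0.371), np.float64(0.18))]
178 [(np.flo
[... 2117 characters left out ...]
 0.004, 0.23]), (134, [60, 11, 23], [0.491, 0.005, 0.225]), (136, [0, 14, 18], [0.489, 0.004, 0.217]), (138, [90, 13, 20], [0.488, 0.004, 0.21]), (140, [60, 13, 19], [0.488, 0.004, 0.202]), (142, [110, 33, 23], [0.49, 0.005, 0.198]), (144, [0, 12, 22], [0.49, 0.005, 0.19]), (146, [24, 143, 66], [0.488, 0.004, 0.181]), (148, [24, 162, 121], [0.49, 0.006, 0.177]), (150, [24, 165, 124], [0.488, 0.005, 0.167]), (152, [24, 164, 123], [0.488, 0.005, 0.16]), (154, [25, 160, 123], [0.488, 0.005, 0.153]), (156, [24, 161, 122], [0.49, 0.006, 0.148]), (158, [24, 96, 127], [0.488, 0.005, 0.138]), (160, [23, 14, 142], [0.494, 0.008, 0.138]), (162, [20, 5, 145], [0.499, 0.011, 0.137])]
[0.553 0.027 0.343]
```

All the cameras put the real fingertips about 39 mm higher than the reported TCP: the tip is at z≈0.181 where the TCP reads 0.142. The jaws closed just above the grip's top, at 0.178. I'll open them, lower by that offset and check.

Call:
move_arm(
  increments="-0.2 0 -0.005 0 0 0 0; -0.2 0 -0.005 0 0 0 0; -0.2 0 -0.005 0 0 0 0; -0.2 0 -0.005 0 0 0 0; -0.2 0 -0.005 0 0 0 0; -0.2 0 -0.005 0 0 0 0; -0.2 0 -0.005 0 0 0 0; -0.2 0 -0.005 0 0 0 0",
)

```text
time_s: 5.0
tcp_pos: [0.4817, 0.0026, 0.147]
ee_rot: [[-0.944, -0.0, 0.33], [-0.33, -0.0, -0.944], [0.0, -1.0, -0.0]]
wrist_force: [-0.2, 0.5, 0.1]
gripper_width: 0.579
```

Call:
move_arm(
  increments="-0.2 0 0.007 0 0 0 0; -0.2 0 0.014 0 0 0 0; -0.2 0 0.02 0 0 0 0; -0.2 0 0.02 0 0 0 0",
)

```text
time_s: 5.4
tcp_pos: [0.4807, 0.0023, 0.1257]
ee_rot: [[-0.944, -0.003, 0.33], [-0.33, -0.001, -0.944], [0.003, -1.0, -0.0]]
wrist_force: [-0.6, 0.4, -0.0]
gripper_width: 0.6
```

```bash
cat >> h.py <<'E'
def snap(n,tag):
    from station import capture,camera_params
    c=camera_params(n);p,d=capture(n);cv2.imwrite(f'pics/{n}{tag}.png',p[:,:,::-1])
    np.savez(f'{n}{tag}.npz',p=p,d=d,K=[c[k] for k in('fx','fy','cx','cy')],xyz=c['xyz'],R=c['orientation'])
    return pts(f'{n}{tag}.npz')
E
python3 -c "
from h import *
delta([.4815,.0016,.1045])
snap('wrist','3')"
```

```text
t 5.4 tcp [0.4807 0.0023 0.1257] J [ 19.6819  11.2631 -24.0681  -0.0202 -54.8322  89.5819] F [-0.5662  0.4154 -0.0131] w 0.599628421904262
shift [-0.0005  0.0212  0.001 ] rot [0.0003 0.0029 0.0029]
```

View pics/wrist3.png

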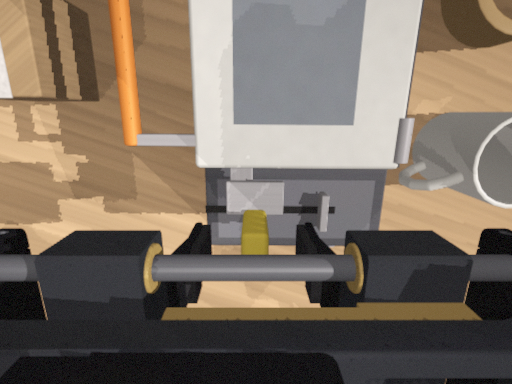

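The fingers at (200,235) and (312,235) now straddle the grip at (255,230). I'll go down the remaining 20 mm and close.

Call:
move_arm(
  increments="-0.2 0 0.007 0 0 0 0; -0.2 0 0.014 0 0 0 0; -0.2 0 0.02 0 0 0 0; 1 0 0.02 0 0 0 0; 1 0 0.02 0 0 0 0; 1 0 0.02 0 0 0 0; 1 0 0.02 0 0 0 0; 1 0 0.02 0 0 0 0",
)

```text
time_s: 6.25
tcp_pos: [0.4819, 0.0026, 0.1073]
ee_rot: [[-0.944, 0.001, 0.33], [-0.33, 0.0, -0.944], [-0.001, -1.0, 0.0]]
wrist_force: [0.1, -0.2, 0.2]
gripper_width: 0.228
```

Call:
move_arm(
  increments="1 0 0 0 0 0 0; 1 0 0 0 0 0 0; 1 0 0 0 0 0 0",
)

```text
time_s: 6.55
tcp_pos: [0.4819, 0.0025, 0.1073]
ee_rot: [[-0.944, 0.0, 0.33], [-0.33, -0.0, -0.944], [-0.0, -1.0, 0.0]]
wrist_force: [0.5, -1.2, 0.7]
gripper_width: 0.179
```

Gripped: 0.179 × 87 ≈ 16 mm. Now I'll slide along tool z, which is press -y.

Call:
move_arm(
  increments="1 0 0 0.007 0 0 0; 1 0 0 0.014 0 0 0; 1 0 0 0.021 0 0 0; 1 0 0 0.028 0 0 0; 1 0 0 0.034 0 0 0; 1 0 0 0.039 0 0 0; 1 0 0 0.042 0 0 0; 1 0 0 0.042 0 0 0",
)

```text
time_s: 7.35
tcp_pos: [0.4951, -0.0363, 0.1072]
ee_rot: [[-0.944, -0.001, 0.329], [-0.329, 0.002, -0.944], [0.0, -1.0, -0.002]]
wrist_force: [-5.1, 7.8, 7.9]
gripper_width: 0.182
```

Call:
move_arm(
  increments="1 0 0 0.001 0 0 0; 1 0 0 0.002 0 0 0; 1 0 0 0.003 0 0 0; 1 0 0 0.003 0 0 0; 1 0 0 0.003 0 0 0",
)

```text
time_s: 7.85
tcp_pos: [0.4952, -0.0366, 0.1072]
ee_rot: [[-0.944, -0.002, 0.329], [-0.329, 0.006, -0.944], [-0.0, -1.0, -0.006]]
wrist_force: [-8.5, 17.4, 10.0]
gripper_width: 0.181
```

```bash
python3 -c "
from h import *
delta([.4815,.0016,.1045]-.043*PY)
p,d,P,h=snap('scene','4')
m=(h[...,0]>18)&(h[...,0]<35)&(h[...,1]>130)&(P[...,2]>.11)&(P[...,2]<.2)&(abs(P[...,1])<.2);Q=P[m]-ORG;print(len(Q),Q@PX.T,np.median(Q@PY))
cv2.imwrite('pics/s4z.png',cv2.resize(p[110:230,200:340,::-1],None,fx=4,fy=4,interpolation=cv2.INTER_CUBIC))
snap('wrist','4')"
```

```text
t 7.85 tcp [ 0.4952 -0.0366  0.1072] J [ 14.3078  13.9533 -23.3663  -0.4157 -52.7021  95.1666] F [-8.4885 17.4036 10.0254] w 0.18057929873630152
shift [0.0005 0.0027 0.0025] rot [ 0.0058  0.0024 -0.0001]
105 [-0.1289 -0.125  -0.121  -0.1208 -0.1226 -0.1252 -0.1106 -0.1234 -0.119
 -0.1202 -0.1209 -0.1201 -0.12   -0.1189 -0.1133 -0.1181 -0.1141 -0.1176
 -0.1139 -0.1077 -0.1091 -0.1207 -0.1128 -0.1117 -0.1141 -0.1138 -0.1156
 -0.1092 -0.1079 -0.1198 -0.1146 -0.1114 -0.1093 -0.1127 -0.1112 -0.1111
 -0.1083 -0.1177 -0.1117 -0.1149 -0.1113 -0.1127 -0.1107 -0.1123 -0.108
 -0.1189 -0.1141 -0.1106 -0.1138 -0.111  -0.109  -0.1113 -0.1107 -0.1156
 -0.1136 -0.112  -0.1127 -0.1149 -0.1102 -0.1091 -0.1114 -0.1169 -0.1121
 -0.1123 -0.1128 -0.1127 -0.1093 -0.1121 -0.1116 -0.1156 -0.1127 -0.1124
 -0.1114 -0.1107 -0.1136 -0.1124 -0.1115 -0.1134 -0.1134 -0.1086 -0.1088
 -0.1122 -0.1095 -0.1111 -0.1153 -0.1114 -0.1108 -0.1106 -0.1118 -0.1118
 -0.1135 -0.1134 -0.1103 -0.1112 -0.1111 -0.1111 -0.1106 -0.1116 -0.1121
 -0.1117 -0.1134 -0.1102 -0.1131 -0.112  -0.112 ] -0.01866676979476165
```

View pics/wrist4.png

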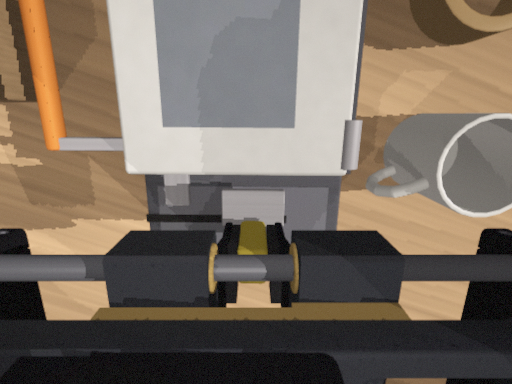

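View pics/s4z.png

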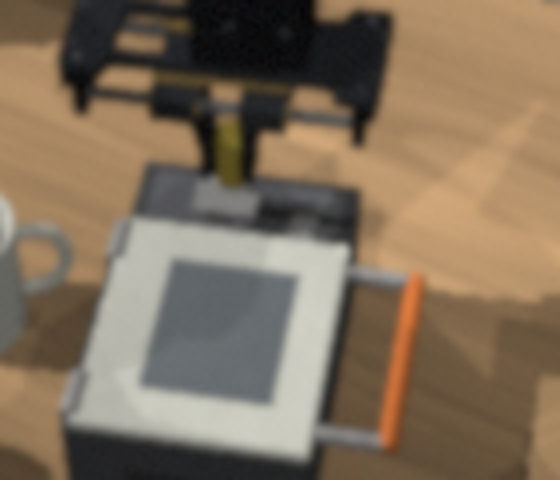

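The lock moved 41.5 mm and then stalled while the force rose to 19 N. The wrist picture shows the tongue block at (253,205) up against the stop and clear of the keeper at (176,190). I'll release and lift off.

Call:
move_arm(
  increments="1 0 0 -0.001 0 0 0; 1 0 0 -0.0025 0 0 0; 0.2 0 0 -0.0025 0 0 0; 0.2 0 0 -0.0025 0 0 0; 0.2 0 0 -0.0025 0 0 0; 0.2 0 -0.03 -0.0025 0 0 0; 0.2 0 -0.06 -0.0025 0 0 0; 0.2 0 -0.08 -0.0025 0 0 0",
)

```text
time_s: 8.75
tcp_pos: [0.4967, -0.038, 0.1888]
ee_rot: [[-0.944, 0.002, 0.33], [-0.33, -0.0, -0.944], [-0.002, -1.0, 0.001]]
wrist_force: [0.4, -0.1, -0.1]
gripper_width: 0.4
```

```bash
python3 -c "
from h import *
p,d,P,h=snap('wrist','5')
H,S,V=h[...,0],h[...,1],h[...,2]
m=(H>18)&(H<35)&(S>130)&(P[...,2]>.16)&(P[...,2]<.182);Q=P[m]-ORG;print(len(Q),(Q@PX).min(),(Q@PX).max(),(Q@PY).min(),(Q@PY).max())
m=(H<14)&(S>170)&(V>100)&(P[...,2]>.1)&(P[...,2]<.15);Q=P[m]-ORG;print(len(Q),(Q@PX).min(),(Q@PX).max(),(Q@PY).min(),(Q@PY).max(),np.median(Q[:,2])+.125)
delta(BAR+[0,0,.03])"
```

```text
560 -0.1287765140605821 -0.10875721132468444 -0.026882910498502083 -0.01116986025380701
193 -0.05475040983674845 0.044282407909706965 0.09884102210747797 0.11099070745918868 0.12869896518137985
t 8.8 tcp [ 0.4986 -0.038   0.1919] J [ 14.3766   9.1695 -16.3656   0.1458 -64.0055  94.8569] F [ 1.5151 -0.1633  2.4871] w 0.39595636121680655
shift [-0.1155  0.0374 -0.1268] rot [-0.003   0.0037 -0.0078]
```

View pics/wrist5.png

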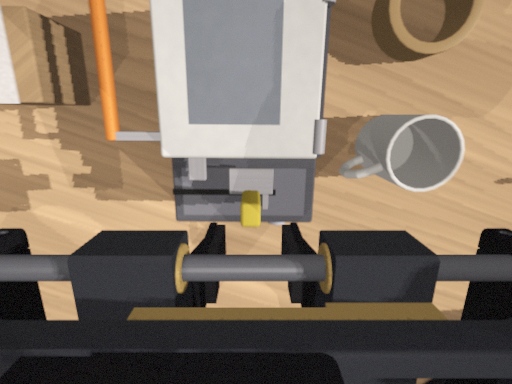

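The grip's centre has moved 40 mm, which is within 2–3 mm of the stop. To be sure, I'll go down still open and press once more with the near finger.

Call:
move_arm(
  increments="0.2 0 0.04 0 0 0 0; 0.2 0 0.075 0 0 0 0; 0.2 0 0.08 0 0 0 0; 0.2 0 0.08 0.005 0 0 0; 0.2 0 0.08 0.008 0 0 0; 0.2 0 0.08 0.011 0 0 0; 0.2 0 0.08 0.013 0 0 0; 0.2 0 0.08 0.013 0 0 0",
)

```text
time_s: 9.6
tcp_pos: [0.4996, -0.0453, 0.108]
ee_rot: [[-0.945, 0.001, 0.328], [-0.328, 0.008, -0.945], [-0.004, -1.0, -0.007]]
wrist_force: [-6.6, 20.4, 2.9]
gripper_width: 0.403
```

```bash
python3 -c "
from h import *
delta(BAR)
from station import sense
print((sense()['tcp_pos']-ORG)@PY)
p,d,P,h=snap('wrist','6')
H,S,V=h[...,0],h[...,1],h[...,2]
m=(H>18)&(H<35)&(S>130)&(P[...,2]>.16)&(P[...,2]<.182);Q=P[m]-ORG;print(len(Q),(Q@PX).min(),(Q@PX).max(),(Q@PY).min(),(Q@PY).max())"
```

```text
t 9.6 tcp [ 0.4996 -0.0453  0.108 ] J [ 13.0631  14.2984 -22.6867  -0.5622 -52.8622  96.4163] F [-6.5673 20.3561  2.9142] w 0.40304526138817337
shift [-0.1169 -0.0155 -0.1344] rot [ 0.0075  0.0009 -0.0035]
-0.029354121416362018
533 -0.12770960770602555 -0.10580322738085059 -0.052940534361611676 -0.011585137665397892
```

It's blocked at the same place with 20 N, so the lock is at its end stop. I'll go straight up and over to the bar.

Call:
move_arm(
  increments="0.2 0 -0.03 0.01 0 0 0; 0.2 0 -0.07 0 0 0 0; 0.2 -0.03 -0.08 -0.035 0 0 0; 0.2 -0.06 -0.08 -0.07 0 0 0; 0.2 -0.09 -0.08 -0.105 0 0 0; 0.2 -0.117 -0.08 -0.134 0 0 0; 0.2 -0.117 -0.08 -0.134 0 0 0; 0.2 -0.117 -0.08 -0.134 0 0 0",
)

```text
time_s: 10.45
tcp_pos: [0.567, 0.1159, 0.1883]
ee_rot: [[-0.944, 0.002, 0.331], [-0.331, 0.001, -0.944], [-0.002, -1.0, 0.0]]
wrist_force: [-0.3, -0.4, 0.5]
gripper_width: 0.397
```

```bash
python3 -c "
from h import *
delta(BAR+[0,0,-.058])
p,d,P,h=snap('wrist','7')
H,S,V=h[...,0],h[...,1],h[...,2]
m=(H<14)&(S>170)&(V>100)&(P[...,2]>.1)&(P[...,2]<.15);Q=P[m]-ORG;print(len(Q),(Q@PX).min(),(Q@PX).max(),(Q@PY).min(),(Q@PY).max(),np.median(Q[:,2])+.125)
m=(H>18)&(H<35)&(S>130)&(P[...,2]>.16)&(P[...,2]<.182);Q=P[m]-ORG;print(len(Q),(Q@PX).min(),(Q@PX).max(),(Q@PY).min(),(Q@PY).max())"
```

```text
t 10.45 tcp [0.567  0.1159 0.1883] J [ 27.5952  17.3085  -5.9788   0.0234 -66.5982  81.733 ] F [-0.3488 -0.429   0.4908] w 0.3969595383097164
shift [-0.0001  0.1213 -0.004 ] rot [-0.0001  0.0044 -0.002 ]
459 -0.06025462370548357 0.06422078918056552 0.09959743164061813 0.111427242737583 0.1294219625336568Traceback (most recent call last):
  File "<string>", line 7, in <module>
    m=(H>18)&(H<35)&(S>130)&(P[...,2]>.16)&(P[...,2]<.182);Q=P[m]-ORG;print(len(Q),(Q@PX).min(),(Q@PX).max(),(Q@PY).min(),(Q@PY).max())
                                                                                   ~~~~~~~~~~^^
    return umr_minimum(a, axis, None, out, keepdims, initial, where)
ValueError: zero-size array to reduction operation minimum which has no identity
```

View pics/wrist7.png

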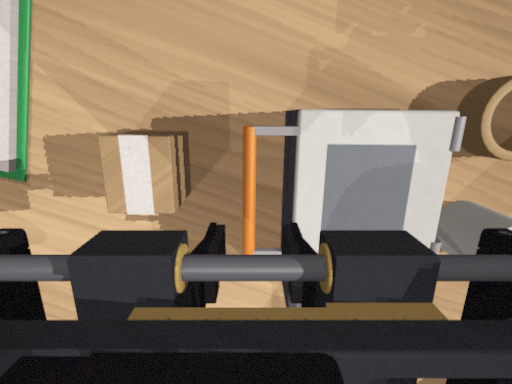

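The bar at (250,190) lies between the fingers at (215,245) and (292,245). I'll lower onto it and close.

Call:
move_arm(
  increments="0.2 -0.002 0.04 -0.004 0 0.004 0; 0.2 -0.002 0.08 -0.004 0 0.004 0; 0.2 -0.002 0.1 -0.004 0 0.004 0; 0.2 -0.002 0.115 -0.004 0 0.004 0; 0.2 -0.002 0.12 -0.004 0 0.004 0; 0.2 -0.002 0.12 -0.004 0 0.004 0; 0.2 -0.002 0.12 -0.004 0 0.004 0",
)

```text
time_s: 11.2
tcp_pos: [0.5677, 0.1194, 0.0685]
ee_rot: [[-0.946, 0.002, 0.326], [-0.326, 0.001, -0.946], [-0.002, -1.0, -0.0]]
wrist_force: [-1.1, -0.5, -0.2]
gripper_width: 0.402
```

```bash
python3 -c "
from h import *
delta(BAR+[0,0,-.058])
snap('scene','8');snap('wrist','8')"
```

```text
t 11.2 tcp [0.5677 0.1194 0.0685] J [ 27.8822  23.7905 -14.9779   0.0268 -51.0921  81.0992] F [-1.0791 -0.5396 -0.1509] w 0.4015603403626717
shift [ 0.0015  0.0015 -0.0009] rot [ 0.     -0.0016 -0.0025]
```

View pics/wrist8.png

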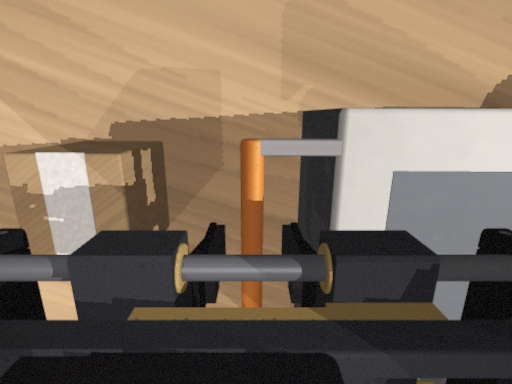

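Call:
move_arm(
  increments="1 0 0 0 0 0 0; 1 0 0 0 0 0 0; 1 0 0 0 0 0 0; 1 0 0 0 0 0 0; 1 0 0 0 0 0 0; 1 0 0 0 0 0 0; 1 0 0 0 0 0 0",
)

```text
time_s: 12.0
tcp_pos: [0.5667, 0.1202, 0.0672]
ee_rot: [[-0.945, 0.0, 0.326], [-0.326, 0.001, -0.945], [-0.0, -1.0, -0.001]]
wrist_force: [-2.3, 3.5, 1.3]
gripper_width: 0.125
```

```bash
python3 -c "
from h import *
p,d,P,h=snap('scene','9')
cv2.imwrite('pics/s9z.png',cv2.resize(p[120:240,220:380,::-1],None,fx=5,fy=5,interpolation=cv2.INTER_CUBIC))
delta(BAR)
np.set_printoptions(precision=3,suppress=True)
Q=P-ORG;m=(abs(Q@PX)<.012)&(abs(Q@PY-.105)<.02)
for r in range(160,230):
  u=np.where(m[r])[0]
  if len(u): print(r,[(int(x),h[r,x].tolist(),P[r,x,2].round(3).item()) for x in u[::3]])
p,d,P,h=snap('wrist','9')
"
```

```text
t 12.05 tcp [0.5667 0.1202 0.0671] J [ 27.971   23.8803 -15.036   -0.0369 -51.0663  81.0924] F [-1.8753  4.0902  1.6816] w 0.12438060887393475
shift [ 0.0008 -0.0579  0.0001] rot [ 0.0005 -0.0008 -0.0002]
170 [(294, [30, 15, 34], 0.22)]
171 [(294, [18, 38, 34], 0.22)]
172 [(294, [45, 18, 29], 0.219)]
173 [(294, [60, 10, 26], 0.221)]
174 [(294, [120, 18, 28], 0.219)]
175 [(294, [105, 38, 27], 0.214)]
176 [(293, [110, 23, 34], 0.223)]
177 [(293, [102, 39, 33], 0.218)]
178 [(293, [120, 15, 33], 0.219)]
188 [(297, [18, 117, 83], 0.172)]
189 [(297, [18, 107, 69], 0.166)]
190 [(297, [17, 78, 52], 0.159), (305, [15, 110, 74], 0.158)]
191 [(304, [12, 115, 84], 0.157)]
195 [(296, [15, 44, 35], 0.158), (300, [8, 100, 82], 0.133)]
196 [(296, [12, 51, 25], 0.154), (299, [11, 167, 81], 0.129), (302, [11, 138, 89], 0.132)]
197 [(296, [0, 57, 18], 0.152), (299, [11, 187, 90], 0.128), (302, [11, 167, 90], 0.131)]
198 [(293, [15, 78, 39], 0.143), (297, [11, 146, 42], 0.145), (300, [12, 189, 104], 0.129), (303, [12, 153, 55], 0.149)]
199 [(293, [18, 100, 46], 0.141), (297, [10, 150, 46], 0.141), (300,
[... 1039 characters left out ...]
6, 108], 0.003), (293, [16, 107, 107], 0.001)]
226 [(290, [16, 110, 107], 0.005), (293, [16, 108, 109], 0.003), (296, [15, 105, 109], -0.0), (303, [15, 106, 101], 0.003)]
227 [(290, [15, 106, 108], -0.001), (293, [16, 105, 107], -0.001), (296, [15, 106, 108], 0.002), (299, [15, 105, 109], 0.002), (302, [16, 107, 105], 0.0), (305, [16, 106, 101], 0.004)]
228 [(290, [16, 107, 107], 0.001), (293, [15, 104, 108], -0.002), (296, [15, 106, 108], -0.001), (299, [15, 106, 108], 0.002), (303, [16, 108, 106], -0.001)]
229 [(290, [15, 105, 107], -0.002), (293, [16, 105, 107], -0.001), (296, [15, 106, 108], 0.001), (299, [15, 106, 108], 0.001), (302, [16, 106, 108], 0.006), (305, [16, 106, 108], 0.002)]
```

View pics/s9z.png

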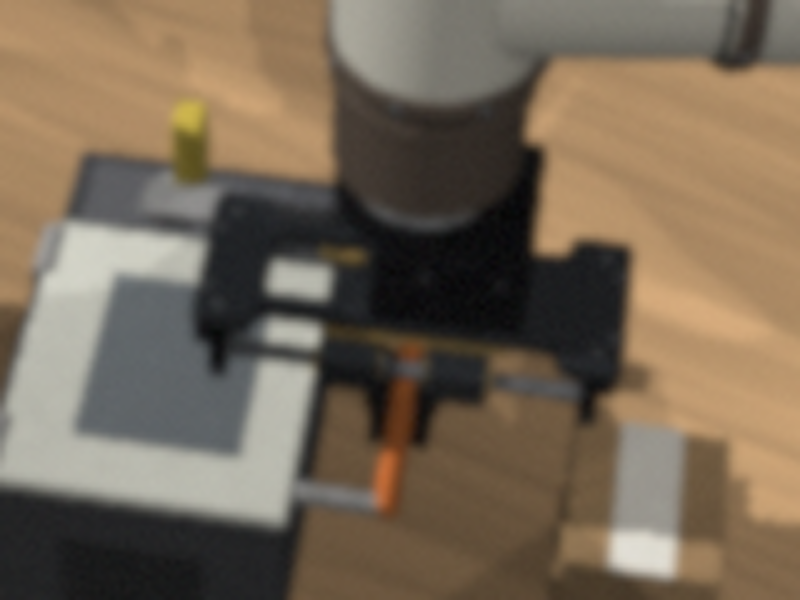

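View pics/wrist9.png

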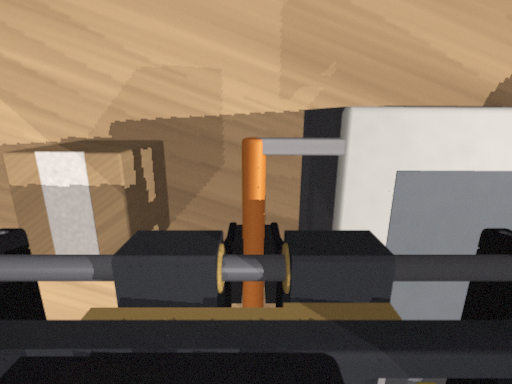

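The bar is firmly between the fingers, and the tips reach below it to z≈0.106. Now the arc: radius 185 mm, tool kept vertical.

Call:
move_arm(
  increments="1 0 -0.0111 0.0003 0 0 0; 1 0 -0.0221 0.0013 0 0 0; 1 0 -0.0331 0.003 0 0 0; 1 0 -0.044 0.0053 0 0 0; 1 0 -0.0547 0.0083 0 0 0; 1 0 -0.0652 0.0119 0 0 0; 1 0 -0.0754 0.0161 0 0 0; 1 0 -0.0854 0.0209 0 0 0",
)

```text
time_s: 12.9
tcp_pos: [0.5731, 0.1013, 0.1534]
ee_rot: [[-0.945, -0.0, 0.326], [-0.326, 0.003, -0.945], [-0.001, -1.0, -0.003]]
wrist_force: [-1.5, 7.6, 0.2]
gripper_width: 0.128
```

```bash
python3 -c "
from h import *
delta(BAR)
for a in np.arange(.54,1.58,.06): print(a.round(2), (-.185*(np.sin(a)-np.sin(.48))).round(4),(.185*(np.cos(.48)-np.cos(a))).round(4))
a=np.pi/2;print((-.185*(np.sin(a)-np.sin(.48))).round(4),(.185*(np.cos(.48)-np.cos(a))).round(4))
p,d,P,h=snap('scene','10')
cv2.imwrite('pics/s10z.png',cv2.resize(p[80:240,180:380,::-1],None,fx=4,fy=3.7,interpolation=cv2.INTER_CUBIC))"
```

```text
t 12.9 tcp [0.5731 0.1013 0.1534] J [ 25.8683  19.2106  -8.3638  -0.1661 -62.3718  83.2394] F [-1.5153  7.5711  0.2055] w 0.12797104791694863
shift [ 0.0007  0.0285 -0.0197] rot [ 0.0027 -0.001  -0.0006]
0.54 -0.0097 0.0054
0.6 -0.019 0.0114
0.66 -0.028 0.0179
0.72 -0.0366 0.025
0.78 -0.0447 0.0326
0.84 -0.0523 0.0406
0.9 -0.0595 0.0491
0.96 -0.0661 0.058
1.02 -0.0722 0.0673
1.08 -0.0777 0.0769
1.14 -0.0827 0.0868
1.2 -0.087 0.0971
1.26 -0.0907 0.1075
1.32 -0.0938 0.1182
1.38 -0.0962 0.129
1.44 -0.098 0.14
1.5 -0.0991 0.151
1.56 -0.0996 0.1621
-0.0996 0.1641
```

View pics/s10z.png

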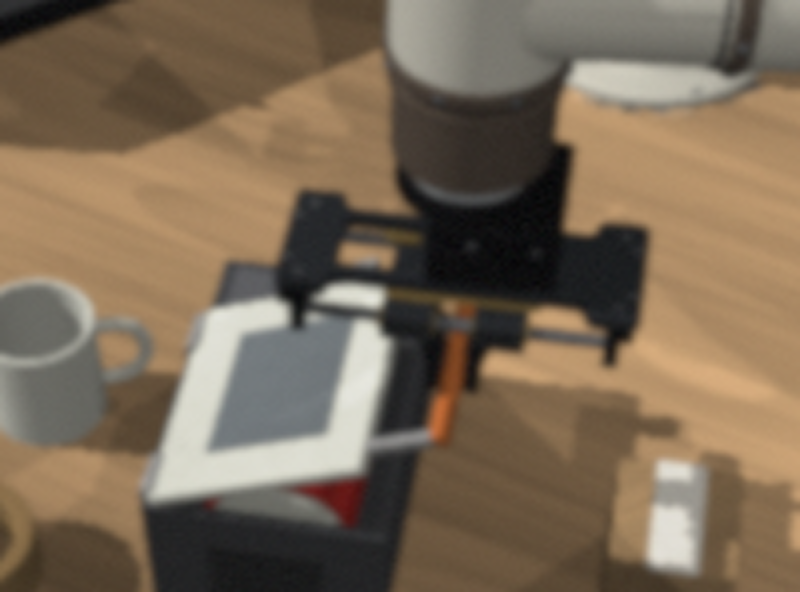

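The lid is rising with the bar in the fingers, at about 0.48 rad. Continuing the arc.

Call:
move_arm(
  increments="1 0 -0.0097 0.0054 0 0 0; 1 0 -0.019 0.0114 0 0 0; 1 0 -0.028 0.0179 0 0 0; 1 0 -0.0366 0.025 0 0 0; 1 0 -0.0447 0.0326 0 0 0; 1 0 -0.0523 0.0406 0 0 0; 1 0 -0.0595 0.0491 0 0 0; 1 0 -0.0661 0.058 0 0 0",
)

```text
time_s: 13.75
tcp_pos: [0.5919, 0.0467, 0.2224]
ee_rot: [[-0.945, 0.002, 0.328], [-0.328, 0.003, -0.945], [-0.003, -1.0, -0.002]]
wrist_force: [-5.9, 7.7, 8.2]
gripper_width: 0.126
```

```bash
python3 -c "
from h import *
delta(BAR)
for a in list(np.arange(1.02,1.58,.05))+[np.pi/2]: print(a.round(2), (-.185*(np.sin(a)-np.sin(.96))).round(4),(.185*(np.cos(.96)-np.cos(a))).round(4))
p,d,P,h=snap('scene','11')
cv2.imwrite('pics/s11z.png',cv2.resize(p[80:240,180:380,::-1],None,fx=4,fy=3.7,interpolation=cv2.INTER_CUBIC))"
```

```text
t 13.75 tcp [0.5919 0.0467 0.2224] J [ 20.0439  17.5587  -0.5979  -0.1418 -71.6863  89.1186] F [-5.9464  7.6637  8.1524] w 0.12559772201422287
shift [ 0.0008  0.0976 -0.0773] rot [ 0.0024  0.0005 -0.0027]
1.02 -0.0061 0.0093
1.07 -0.0107 0.0173
1.12 -0.015 0.0255
1.17 -0.0188 0.0339
1.22 -0.0222 0.0425
1.27 -0.0251 0.0513
1.32 -0.0277 0.0602
1.37 -0.0297 0.0692
1.42 -0.0314 0.0783
1.47 -0.0325 0.0875
1.52 -0.0332 0.0967
1.57 -0.0334 0.106Traceback (most recent call last):
  File "<string>", line 4, in <module>
    for a in list(np.arange(1.02,1.58,.05))+[np.pi/2]: print(a.round(2), (-.185*(np.sin(a)-np.sin(.96))).round(4),(.185*(np.cos(.96)-np.cos(a))).round(4))
                                                             ^^^^^^^
AttributeError: 'float' object has no attribute 'round'
```

Call:
move_arm(
  increments="1 0 -0.0061 0.0093 0 0 0; 1 0 -0.0107 0.0173 0 0 0; 1 0 -0.015 0.0255 0 0 0; 1 0 -0.0188 0.0339 0 0 0; 1 0 -0.0222 0.0425 0 0 0; 1 0 -0.0251 0.0513 0 0 0; 1 0 -0.0277 0.0602 0 0 0; 1 0 -0.0297 0.0692 0 0 0",
)

```text
time_s: 14.55
tcp_pos: [0.6149, -0.0213, 0.2508]
ee_rot: [[-0.945, 0.001, 0.326], [-0.326, -0.001, -0.945], [-0.001, -1.0, 0.001]]
wrist_force: [-2.0, 2.3, 4.4]
gripper_width: 0.131
```

```bash
python3 -c "
from h import *
delta(BAR)
for a in list(np.arange(1.40,1.58,.03))+[np.pi/2]: print(round(a,3), round(-.185*(np.sin(a)-np.sin(1.37)),4),round(.185*(np.cos(1.37)-np.cos(a)),4))
p,d,P,h=snap('scene','11')
cv2.imwrite('pics/s11z.png',cv2.resize(p[80:240,180:380,::-1],None,fx=4,fy=3.7,interpolation=cv2.INTER_CUBIC))"
```

```text
t 14.55 tcp [ 0.6149 -0.0213  0.2508] J [ 13.1031  18.9687   5.3593   0.0558 -76.3229  95.92  ] F [-2.0124  2.2625  4.3692] w 0.13100081808905711
shift [ 0.0003  0.1256 -0.1494] rot [-0.0011 -0.0009 -0.0011]
1.4 -0.001 0.0055
1.43 -0.0019 0.0109
1.46 -0.0026 0.0164
1.49 -0.0031 0.022
1.52 -0.0035 0.0275
1.55 -0.0037 0.0331
1.58 -0.0037 0.0386
1.571 -0.0037 0.0369
```

View pics/s11z.png

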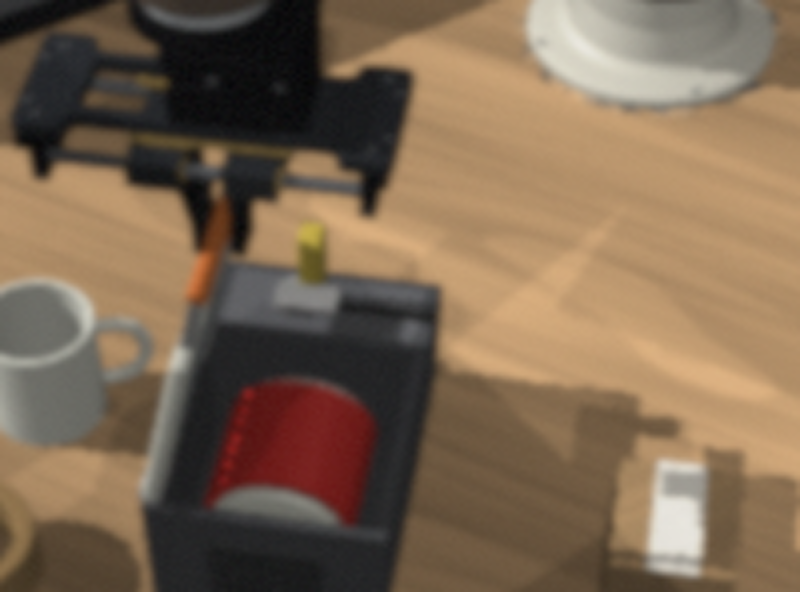

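Call:
move_arm(
  increments="1 0 -0.001 0.0055 0 0 0; 1 0 -0.0019 0.0109 0 0 0; 1 0 -0.0026 0.0164 0 0 0; 1 0 -0.0031 0.022 0 0 0; 1 0 -0.0035 0.0275 0 0 0; 1 0 -0.0036 0.0315 0 0 0; 1 0 -0.0037 0.035 0 0 0; 1 0 -0.0037 0.0368 0 0 0",
)

```text
time_s: 15.4
tcp_pos: [0.6268, -0.0565, 0.2531]
ee_rot: [[-0.946, -0.0, 0.325], [-0.325, -0.001, -0.946], [0.001, -1.0, 0.001]]
wrist_force: [-2.9, 0.6, 5.6]
gripper_width: 0.125
```

Call:
move_arm(
  increments="1 0 0 0 0 0 0; 1 0 0 0 0 0 0; 1 0 0 0 0 0 0; 1 0 0 0 0 0 0; 1 0 0 0 0 0 0",
)

```text
time_s: 15.9
tcp_pos: [0.6267, -0.0563, 0.2531]
ee_rot: [[-0.945, -0.0, 0.326], [-0.326, -0.002, -0.945], [0.001, -1.0, 0.001]]
wrist_force: [-2.1, 0.3, 6.0]
gripper_width: 0.126
```

```bash
python3 -c "
from h import *
delta(HIN+[0,0,.185-.058])
for n in('scene','top','wrist'):
  p,d,P,h=snap(n,'12');Q=P-HIN
  x,y,z=Q@PX,Q@PY,P[...,2]
  H,S,V=h[...,0],h[...,1],h[...,2]
  m=(H<14)&(S>150)&(V>60)&(z>.25)&(z<.34)&(abs(y)<.06)&(abs(x)<.09)
  print(n,'bar',m.sum(),np.median(x[m]),np.median(y[m]),y[m].min() if m.any() else 0,y[m].max() if m.any() else 0,np.median(z[m]),z[m].max() if m.any() else 0)
  w=(S<50)&(V>80)&(z>.14)&(z<.268)&(abs(y)<.04)&(abs(x)<.08)
  if w.sum()>30:
    A=np.c_[z[w],np.ones(w.sum())];k=np.linalg.lstsq(A,y[w],rcond=None)[0];print(' panel',w.sum(),'tilt past upright',np.arctan(-k[0]),'y at hinge',k@[.125,1])
  g=(H>18)&(H<35)&(S>130)&(z>.165)&(z<.182)&(abs(y)<.2)&(x<-.1)&(x>-.14)
  if g.sum()>5: print(' lock y',y[g].min()-.08,y[g].max()-.08)
  if n=='scene': cv2.imwrite('pics/s12z.png',cv2.resize(p[60:240,150:380,::-1],None,fx=3.4,fy=3.3,interpolation=cv2.INTER_CUBIC))
delta(BAR)
"
```

```text
t 15.9 tcp [ 0.6267 -0.0563  0.2531] J [  9.6294  20.4063   7.7689   0.0912 -77.3918  99.36  ] F [-2.0707  0.2637  6.0013] w 0.12568528870042717
shift [-0.0002  0.0011 -0.0013] rot [-0.0014 -0.0014  0.0008]
scene bar 129 0.027145174475143214 -0.00060820476092197 -0.013003700143174611 0.004918057842302922 0.31579212753485875 0.3190873492724138
 panel 531 tilt past upright 0.01954862189572927 y at hinge 0.005445587796539206
 lock y -0.02505890729640553 -0.009966568595069253
top bar 69 -0.050191699314413925 -0.0013694143534712614 -0.005883864324443315 0.003512749445205687 0.31462453646644384 0.31878924905971207
 panel 165 tilt past upright 0.036511780421932434 y at hinge 0.007681679690447507
 lock y -0.026287331371370043 -0.010735800161900691
wrist bar 2075 0.017715556499394075 0.0005538850704780025 -0.006951915386239766 0.005761518787828563 0.31487303548803913 0.3350521156420734
 panel 351 tilt past upright 0.15518972717391677 y at hinge 0.021097983028358386
t 16.05 tcp [ 0.6267 -0.0563  0.2531] J [  9.6295  20.4079   7.7731   0.0893 -77.3908  99.3589] F [-2.8533 -0.8614  6.1677] w 0.12408533156706925
shift [-0.      0.1278 -0.1864] rot [-0.0014 -0.0014  0.0007]
```

View pics/s12z.png

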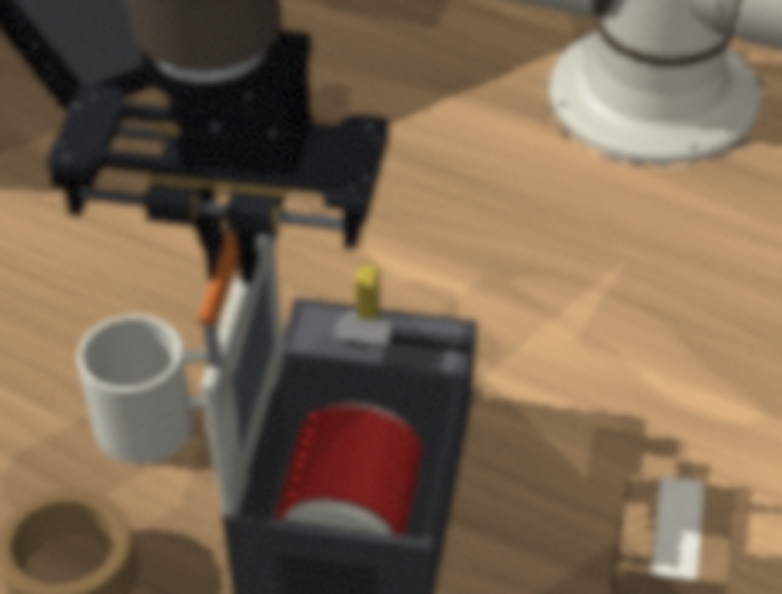

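The lid is upright: the bar is within about 1–2 mm of directly above the hinge and its panel tilts by roughly 0.02–0.04 rad. The arm is still and the lock is home, so I'll hand in.

```bash
python3 -c "
from station import r,sense
s=sense();print(s['time_s'],s['joint_velocities'],s['gripper_width']);print(r.finish_job())"
```

```text
16.05 [-0.12823886 -0.05586297 -0.07422156 -0.04560286 -0.01257237 -0.05653862] 0.12408533156706925
the job is handed in; nothing more can be done
None
```

I slid the transport lock to its end stop, swung the lid upright by its orange bar and handed in at 16 s with the bar still gripped. No verdict came back, so this rests on my own checks.

- **Fingertips:** The cameras showed the real fingertips about 39 mm further back than the reported TCP. My first close on the lock therefore shut just above it and touched nothing. I used that offset for both later grasps.
- **Lock:** It moved 40 mm by camera (41.5 mm by the arm's own reading) and then stopped hard at about 19 N. A second push stopped at the same place at about 20 N. Start position was unknown, so "fully home" rests on those two hard stops; the cameras alone agree to within 2–3 mm.
- **Lid:** The arm followed a 185 mm arc with the bar held throughout. At the end the scene and top cameras put the bar within about 1.5 mm of directly above the hinge, at about 310 mm height.
- **Tilt readings:** The scene and top cameras gave a panel tilt of 0.02–0.04 rad past upright, inside the 0.1 rad limit. The wrist camera gave 0.16 rad. I disregarded that because its panel fit also put the hinge 21 mm out of place, while its own bar reading was within 1 mm of upright.
- **Hold:** The arm was still, the gripper read about 11 mm on the 12 mm bar, and the wrist force was about 6 N.
- **Bystanders:** I did not touch the mug, tape roll or carton. In the last picture they stand clear of the lid and look where they were, but I did not measure their positions again.

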